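# Put the binnacle lamp back together

### The job

Put the cleaned binnacle lamp together in its walnut foot, one part at a time from the bottom up: first the brass drum into the foot's recess, then the steel gallery (narrow end down) into the drum's top, then the white glass chimney into the gallery's dish, and last the brass cowl over the chimney's top. Every part must sit fully home, upright and released; do not let the glass tip over at any time, and leave the compass dial, the dividers and the prism where they lie.

Things in the scene. Friction and masses are not known exactly. Their poses are not given: they have to be found in the camera images.
- foot: round walnut foot, fixed to the bench at a place that varies: 112 mm across, 18 mm high, with a round recess in the top 84 mm across and 6 mm deep, whose floor is 12 mm above the underside. Origin: centre of the underside; z up.
- drum: plain straight brass drum, the widest loose lamp part: 66 mm diameter, 44 mm high, standing upright on the bench, about 0.25 kg. Its top has a round recess 60 mm across and 5 mm deep (floor 39 mm above the underside). Origin: centre of the underside; z up along its axis. Its lower end goes in the foot's recess.
- gallery: steel lamp gallery, standing upright on the bench with its narrow end down: the lower 24 mm is a stem of 44 mm diameter, the upper 20 mm a dish of 54 mm diameter; 44 mm high in all, about 0.14 kg. The dish has a round recess in its top 48 mm across and 5 mm deep (floor 39 mm above the underside). Origin: centre of the underside; z up along its axis. Its stem goes in the drum's top recess.
- chimney: white opal glass tube, standing upright on the bench: 34 mm outside diameter, 27 mm bore, 70 mm high, about 0.06 kg, both ends alike. Origin: centre of the underside; z up along its axis. Its lower end goes in the gallery's dish.
- cowl: brass cowl like a small hat, standing upright on its skirt: a round cap of 54 mm diameter whose hollow skirt (48 mm inside, 8 mm deep) opens downward, a sloping top from 12 mm up to 16 mm, and in the middle a vent pipe of 20 mm diameter from 16 to 48 mm above the underside, by which it is held; about 0.09 kg. Origin: centre of the skirt's lower edge; z up along its axis. Fully home, the chimney's top touches the inside of the cap, 8 mm above the cowl's origin.
- dial: bystander, loose: flat white porcelain compass rose dial with dark points, 90 mm across, 6 mm thick. Origin: centre of the underside.
- dividers: bystander, loose: steel dividers lying flat, about 140 mm long and 50 mm wide, up to 10 mm high. Origin: under the middle of the tool; x points to the tips.
- prism: bystander, loose: triangular glass prism lying on one side face, 60 mm long, about 38 mm wide and 33 mm high. Origin: centre of the underside; x along its length.
Things that resemble listed ones, but are neither listed nor needed, are in the scene too. What is shaped like the chimney but blue is not meant.

How it is judged:
On the way, in this order (a step that is already met when the one before it is completed fails the run):
1. the brass drum stands in the recess of the walnut foot, let go (horizontal distance between drum and foot below 0.011 m and z of drum in the frame of foot between 0.009 and 0.015 m and angle between drum's own z axis and vertical below 0.06 rad and linear speed of drum below 0.02 m/s and contact force between drum and the fingers below 0.3 N), for 0.2 s.
2. the steel gallery stands in the drum's top, let go (horizontal distance between gallery and drum below 0.01 m and z of gallery in the frame of drum between 0.036 and 0.042 m and angle between gallery's own z axis and vertical below 0.06 rad and linear speed of gallery below 0.02 m/s and contact force between gallery and the fingers below 0.3 N), for 0.2 s.
3. the opal glass chimney stands in the gallery's dish, let go (horizontal distance between chimney and gallery below 0.009 m and z of chimney in the frame of gallery between 0.036 and 0.042 m and angle between chimney's own z axis and vertical below 0.06 rad and linear speed of chimney below 0.02 m/s and contact force between chimney and the fingers below 0.3 N), for 0.2 s.
4. the brass cowl sits over the chimney's top, let go (horizontal distance between cowl and chimney below 0.009 m and z of cowl in the frame of chimney between 0.059 and 0.065 m and angle between cowl's own z axis and vertical below 0.06 rad and linear speed of cowl below 0.02 m/s and contact force between cowl and the fingers below 0.3 N), for 0.2 s.
At the end, for the whole second after the job is handed in: Drum in the foot's recess (axes within 11 mm), gallery in the drum's top (10 mm), chimney in the gallery's dish (9 mm), cowl over the chimney's top (9 mm); each within 3 mm of its fully home height, upright within 0.06 rad, under 0.02 m/s and let go (under 0.3 N) (all of step 1 and all of step 2 and all of step 3 and all of step 4); the robot touches nothing.
It fails at once if the dial is moved more than 20 mm (distance of dial from where it was at the start of the episode above 0.02 m).
It fails at once if the dividers is moved more than 20 mm (distance of dividers from where it was at the start of the episode above 0.02 m).
It fails at once if the prism is moved more than 20 mm (distance of prism from where it was at the start of the episode above 0.02 m).
It fails at once if the glass chimney tips over (more than 0.6 rad) (angle between chimney's own z axis and vertical above 0.6 rad).
It also fails if it takes over 118 s, if anything falls off the work surface, if the arm or the gripper's body presses on something with over 40 N, if the wrist force passes 120 N, or if a joint passes its speed limit or range.

### The arm

A 6-joint arm with a two-finger parallel gripper is mounted at the origin on the work surface. World frame = base frame: x ahead of the robot, y to its left, z up, the work surface at z = 0. Lengths are in m, angles in rad, forces in N, time in s.
With the tool pointing down it reaches from about 0.35 to 0.775 m from the base axis. Payload 7.3 kg.
Tool frame: the origin (TCP) lies midway between the tips of the shut fingers; the grasp point (between the pads) lies 19 mm behind it; z points along the fingers, y is the direction in which the jaws open and shut (so a half turn about z gives the same grasp; the last joint's range is limited). The gripper opens to 92 mm and grips with 3 to 60 N. Pads are 19 mm wide; open, the fingers measure 130 mm over their backs; the gripper's body (75 mm by 190 mm) begins 47 mm behind the grasp point.
Start: joints at [0.975, 0.342, 1.524, -0, 1.275, -0.146], TCP at [0.228, 0.473, 0.227] pointing down, gripper open.
Joint ranges: [-2.53, 2.53], [-0.77, 2.02], [0.04, 2.7], [-1, 4.14], [0.28, 2.66], [-3.11, 3.11]. Speed limits (rad/s): [2.57, 2.57, 3.14, 3.14, 3.14, 3.14].

### API

Orientations are given as [roll, pitch, yaw] about the fixed x, y, z axes, in that order (R = Rz(yaw) Ry(pitch) Rx(roll)).
In Python, from cell import robot gives the robot as it stands.
- The arm moves only by the shell command python3 -m crank 'ROWS' [FORCE]. ROWS is a JSON object of lists of equal length, an entry for each row: "claw": the opening, from 0 (shut) to 1 (fully open); "delta_pos": the shift along the tool's x, y, z in units of 25 mm (1.0 is 25 mm), a list of three; "roll": the turn about the tool's z in units of 6 degrees (1.0 is 6 degrees). In form: {"claw": [claw, ...], "delta_pos": [[dx, dy, dz], ...], "roll": [roll, ...]}. A call has exactly 8 rows; each row is the pose to reach, as a shift and turn from the pose commanded when the call began, along the tool's axes at that moment; what a row does not reach only later rows make up. A row lasts 1/12 s, in which the tool goes at most 41.7 mm and 7.16 degrees, less where a joint would pass 70% of its speed; a pose out of reach is approached as far as the arm can. A call with a gripper value outside its range is refused whole. The fingers move at their own pace and stop on an object; FORCE is the grip in N (left out, the last holds). Time passes only in rows, so rows that repeat a pose let the fingers close, or fill a call up. It gives the time, the measured TCP pose, the force and the opening at its end, in the units of the state.
- robot.observe(): the state, without advancing time (a new reading comes with each control period).
- robot.read_camera(name): name is "scene" or "top" or "wrist"; returns a dict with "color" (384x512x3 uint8, blue, green, red), "fx", "fy", "cx", "cy" (pixels), "k1" (the pictures are not rectified: a ray, as slopes to the right and down, at radius r is drawn at 1 + k1 r^2 times it, then the intrinsics apply), "rvec" (rotation vector, rad) and "tvec" (3), from world to camera coordinates, as OpenCV has them; the wrist camera has in their place "hand_eye" (4x4, takes a point from camera to tool coordinates, whose origin is the TCP and whose axes are the flange's). Camera axes: x right, y down, z forward; pixel columns grow to the right and rows downward; lengths in m; the calibration is good to about 2 mm. A picture is of the moment at which its call begins: read the wrist's pose just before it. There is no depth.
- robot.hand_in(): hands the job in, once; it reports no verdict.
The state is a dict: "time": time; "qpos": joint angles; "qvel": joint speeds; "joint_efforts": joint torques, N m; "tool_pos": TCP position; "tool_rot": TCP orientation; "contact_force": force on the tool from outside, world axes, zero at the start; "torque": the same for the moment, N m; "opening": finger opening in m.
Only numpy, scipy, OpenCV 4.12 (cv2) and the standard library are available. Lean on these libraries where they do the work, as an engineer would, in place of code of your own. Each camera call takes 0.05 s, during which the arm holds its last target.

## Working session

There is one attempt and no reset: what is moved stays moved. The work goes in short steps, Python scripts to look and compute and a shell command to move; the robot and the scene stay as the last step left them, time stands still between calls to the robot, and variables do not carry over. Pictures are saved under pics/ and viewed, and the job is handed in when it is done.

```bash
ls; mkdir -p pics
cat > h.py <<'E'
import numpy as np, cv2
from cell import robot
def cam(name,save=None):
    s=robot.observe(); c=robot.read_camera(name); c['state']=s
    if save: cv2.imwrite('pics/'+save,c['color'])
    return c
def ext(c):
    # returns R,t camera->world
    if 'rvec' in c:
        R,_=cv2.Rodrigues(np.array(c['rvec'],float)); t=np.array(c['tvec'],float).ravel()
        return R.T,-R.T@t
    H=np.array(c['hand_eye']); s=c['state']
    from scipy.spatial.transform import Rotation as Ro
    Rt=Ro.from_euler('xyz',s['tool_rot']).as_matrix(); p=np.array(s['tool_pos'])
    return Rt@H[:3,:3], Rt@H[:3,3]+p
def ray(c,u,v):
    x=(u-c['cx'])/c['fx']; y=(v-c['cy'])/c['fy']
    rd=np.hypot(x,y); r=rd
    for _ in range(30): r=rd/(1+c['k1']*r*r)
    f=r/rd if rd>0 else 1
    R,o=ext(c); d=R@np.array([x*f,y*f,1]); return o,d/np.linalg.norm(d)
def plane(c,u,v,z):
    o,d=ray(c,u,v); return o+d*(z-o[2])/d[2]
def proj(c,P):
    R,o=ext(c); q=R.T@(np.array(P)-o); x,y=q[0]/q[2],q[1]/q[2]; f=1+c['k1']*(x*x+y*y)
    return c['cx']+c['fx']*x*f, c['cy']+c['fy']*y*f
E
python3 - <<'E'
from h import *
for n in ['scene','top','wrist']:
    c=cam(n,n+'0.png'); print(n,c['fx'],c['cx'],c['k1'],ext(c)[1])
print(robot.observe())
E
```

```text
pics
scene 350.17724552457776 261.05103554097394 -0.10713178766867688 [0.92484253 0.34799826 0.6843677 ]
top 392.4222262821414 257.68987829221584 -0.13760899995499107 [ 0.45371464 -0.00758838  0.8248316 ]
wrist 291.06428919650614 253.40697910471647 -0.06646357490834012 [0.15767548 0.50805908 0.38398953]
{'time': 0.15, 'qpos': array([ 9.74984306e-01,  3.42559034e-01,  1.52476441e+00, -3.11121540e-06,
        1.27539907e+00, -1.46006374e-01]), 'qvel': array([-0.00162516, -0.00315611, -0.00190294, -0.00111768,  0.00195895,
       -0.00129547]), 'joint_efforts': array([ 1.45535203e-03, -4.31471264e+01, -2.44352907e+01,  7.16924784e-02,
        5.37644536e-02, -8.88942850e-05]), 'tool_pos': array([0.22808435, 0.47254429, 0.22621809]), 'tool_rot': array([-3.14047438e+00, -1.61437630e-04,  2.69178782e+00]), 'contact_force': array([ 0.35714215, -0.62735769, -0.78063751]), 'torque': array([0.03383021, 0.01030848, 0.08527907]), 'opening': 0.09177438104037614}
```

View pics/scene0.png

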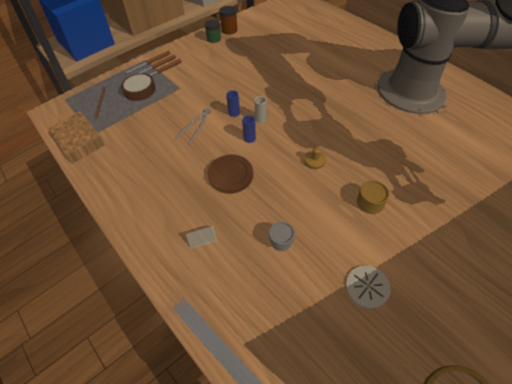

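View pics/top0.png

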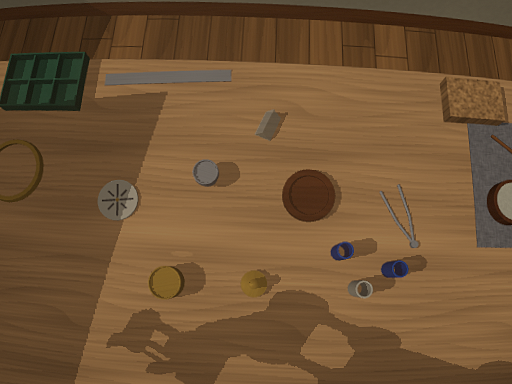

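View pics/wrist0.png

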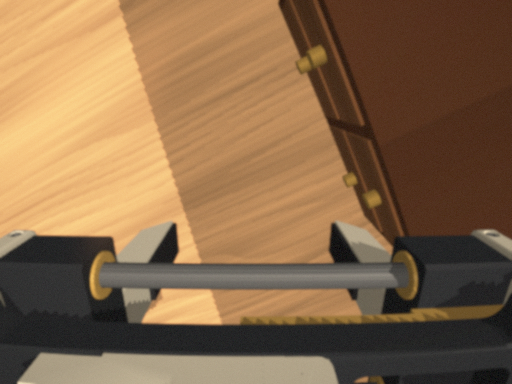

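The top view shows:
- foot at (309,195)
- drum at (166,282), the wide brass cylinder
- cowl at (255,284)
- gallery at (206,172)
- dial at (118,200), prism at (270,124) and dividers at (400,215)

Three tubes could be the chimney: white (360,289), blue (343,251) and blue (395,269). The white one fits. I'll enlarge to confirm.

Run:
```python
from h import *
im=cv2.imread('pics/top0.png')
a=cv2.resize(im[225:325,130:290],None,fx=4,fy=4,interpolation=2)
b=cv2.resize(im[225:325,310:430],None,fx=4,fy=4,interpolation=2)[:, :]
c=cv2.resize(im[140:240,180:340],None,fx=4,fy=4,interpolation=2)
cv2.imwrite('pics/crA.png',a);cv2.imwrite('pics/crB.png',b);cv2.imwrite('pics/crC.png',c)
```

```text
(no output)
```

View pics/crA.png

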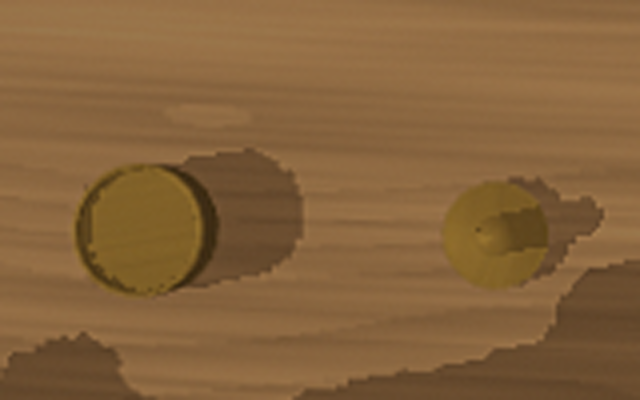

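View pics/crB.png

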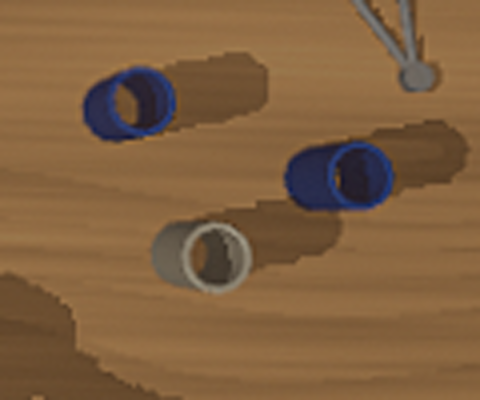

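View pics/crC.png

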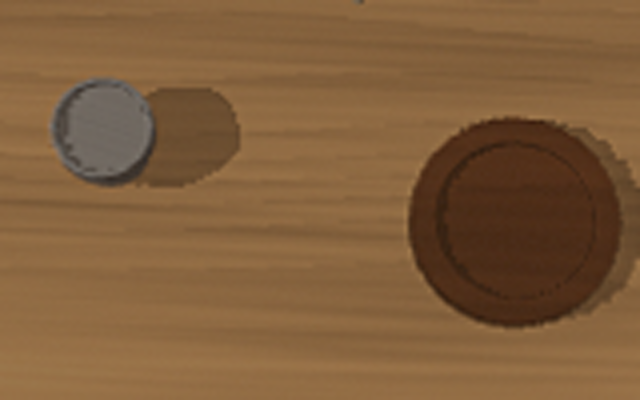

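White tube (360,289) is the chimney: it is white and 34 mm class, and the two others are blue. Next I measure all centres from colour contours. The outward half of each contour lies on the top rim, the inward half on the bottom rim.

```bash
cat >> h.py <<'E'
from scipy.optimize import least_squares
def mask_of(im,kind):
    h=cv2.cvtColor(im,cv2.COLOR_BGR2HSV); H,S,V=[h[...,i].astype(int) for i in range(3)]
    if kind=='brass': return ((H>=20)&(H<=32)&(S>150)).astype(np.uint8)
    if kind=='grey': return ((S<70)&(V>40)).astype(np.uint8)
    if kind=='wood': return ((H<=11)&(S>140)&(V<125)).astype(np.uint8)
def blob(m,u,v,r=60):
    m=cv2.morphologyEx(m,cv2.MORPH_CLOSE,np.ones((3,3),np.uint8))
    w=np.zeros_like(m);v0,u0=max(0,int(v-r)),max(0,int(u-r)); w[v0:int(v+r),u0:int(u+r)]=m[v0:int(v+r),u0:int(u+r)]
    cs,_=cv2.findContours(w,cv2.RETR_EXTERNAL,cv2.CHAIN_APPROX_NONE)
    cs=[c for c in cs if cv2.contourArea(c)>80]
    return min(cs,key=lambda c:abs(cv2.pointPolygonTest(c,(u,v),True)) if cv2.pointPolygonTest(c,(u,v),False)<0 else -1).reshape(-1,2).astype(float)
def circ(P,r=None):
    x0=np.r_[P.mean(0),r or .03]
    f=(lambda p:np.hypot(*(P-p[:2]).T)-p[2]) if r is None else (lambda p:np.hypot(*(P-p[:2]).T)-r)
    s=least_squares(f,x0[:3 if r is None else 2],loss='soft_l1',f_scale=.001); return s.x,np.sqrt(np.mean(s.fun**2))
E
python3 - <<'E'
from h import *
c=cam('top'); im=c['color']
o=ext(c)[1][:2]
vis=im.copy()
for n,k,u,v,zt,r in [('drum','brass',164,283,.044,.033),('cowl','brass',249,287,.012,.027),('gallery','grey',206,172,.044,.027),('foot','wood',309,195,.018,.056),('chim','grey',350,289,.070,.017)]:
    q=blob(mask_of(im,k),u,v)
    cv2.polylines(vis,[q.astype(int).reshape(-1,1,2)],True,(0,255,0))
    cc=plane(c,*q.mean(0),zt)[:2]; d=(cc-o)/np.linalg.norm(cc-o)
    T=np.array([plane(c,a,b,zt)[:2] for a,b in q]); B=np.array([plane(c,a,b,0.)[:2] for a,b in q])
    s=(T-cc)@d; 
    t1=circ(T[s>0.1*s.max()],r); t2=circ(T[s>0.1*s.max()])
    s=(B-B.mean(0))@d; b1=circ(B[s<0.3*s.min()],r if n!='gallery' else .022)
    print(n,q.min(0),q.max(0),'top',t1[0].round(4),round(t1[1],4),'free r',t2[0].round(4),'bot',b1[0].round(4),round(b1[1],4))
cv2.imwrite('pics/v0.png',cv2.resize(vis[130:330,130:430],None,fx=2.6,fy=2.6))
E
```

```text
Traceback (most recent call last):
  File "h.py", line 38, in blob
    return min(cs,key=lambda c:abs(cv2.pointPolygonTest(c,(u,v),True)) if cv2.pointPolygonTest(c,(u,v),False)<0 else -1).reshape(-1,2).astype(float)
           ~~~^^^^^^^^^^^^^^^^^^^^^^^^^^^^^^^^^^^^^^^^^^^^^^^^^^^^^^^^^^^^^^^^^^^^^^^^^^^^^^^^^^^^^^^^^^^^^^^^^^^^^^^^^^
ValueError: min() iterable argument is empty
```

Run:
```python
from h import *
im=cv2.imread('pics/top0.png'); h=cv2.cvtColor(im,cv2.COLOR_BGR2HSV)
for n,u,v in [('drum',164,283),('drumside',183,285),('shadow',200,280),('bench',230,250),('cowl',249,287),('cowlS',258,281),('gal',206,172),('galside',215,183),('foot',309,195),('footrim',287,190),('footsh',338,200),('bench2',260,210),('chS',350,289),('chrim',371,289)]: print(n,h[v-1:v+2,u-1:u+2].reshape(-1,3).mean(0).round())
```

```text
drum [ 19. 176. 128.]
drumside [ 17. 168.  73.]
shadow [ 15. 143. 104.]
bench [ 16. 137. 140.]
cowl [ 19. 175. 136.]
cowlS [ 18. 178.  96.]
gal [ 16.  35. 111.]
galside [ 15. 118.  90.]
foot [ 12. 176.  77.]
footrim [ 12. 175.  79.]
footsh [ 15. 142. 102.]
bench2 [ 15. 138. 133.]
chS [ 18.  62. 107.]
chrim [ 18.  57. 128.]
```

```bash
sed -i "s/return ((H>=20)&(H<=32)&(S>150))/return ((H>=16)\&(S>155))/; s/(S<70)&(V>40)/(S<92)/; s/(H<=11)&(S>140)&(V<125)/(H<=14)\&(S>155)\&(V<100)/" h.py
cat > m.py <<'E'
from h import *
import sys
c=cam('top'); im=c['color']
o=ext(c)[1][:2]
vis=im.copy()
for n,k,u,v,zt,r in [('drum','brass',164,283,.044,.033),('cowl','brass',249,287,.012,.027),('gallery','grey',206,172,.044,.027),('foot','wood',309,195,.018,.056),('chim','grey',350,289,.070,.017)]:
    q=blob(mask_of(im,k),u,v)
    cv2.polylines(vis,[q.astype(int).reshape(-1,1,2)],True,(0,255,0))
    cc=plane(c,*q.mean(0),zt)[:2]; d=(cc-o)/np.linalg.norm(cc-o)
    T=np.array([plane(c,a,b,zt)[:2] for a,b in q]); B=np.array([plane(c,a,b,0.)[:2] for a,b in q])
    s=(T-cc)@d; 
    t1=circ(T[s>0.1*s.max()],r); t2=circ(T[s>0.1*s.max()])
    s=(B-B.mean(0))@d; b1=circ(B[s<0.3*s.min()],r if n!='gallery' else .022)
    print(n,q.min(0),q.max(0),'top',t1[0].round(4),round(t1[1],4),'free r',t2[0].round(4),'bot',b1[0].round(4),round(b1[1],4))
cv2.imwrite('pics/v0.png',cv2.resize(vis[130:330,130:430],None,fx=2.6,fy=2.6))
E
python3 m.py
```

```text
drum [148. 266.] [184. 299.] top [0.4332 0.1706] 0.0009 free r [0.433  0.1726 0.0314] bot [0.4329 0.1739] 0.0008
cowl [241. 270.] [266. 296.] top [ 0.4399 -0.004 ] 0.0007 free r [ 0.4383 -0.0037  0.0256] bot [ 0.4375 -0.004 ] 0.0007
gallery [192. 159.] [218. 185.] top [0.6597 0.1054] 0.0008 free r [0.6611 0.1062 0.0257] bot [0.6631 0.107 ] 0.0015
foot [282. 170.] [334. 221.] top [ 0.6247 -0.1109] 0.001 free r [ 0.6268 -0.1121  0.0541] bot [ 0.6294 -0.1131] 0.0009
chim [348. 280.] [372. 298.] top [ 0.4362 -0.213 ] 0.0009 free r [ 0.436  -0.2145  0.0158] bot [ 0.435  -0.2169] 0.0011
```

View pics/v0.png

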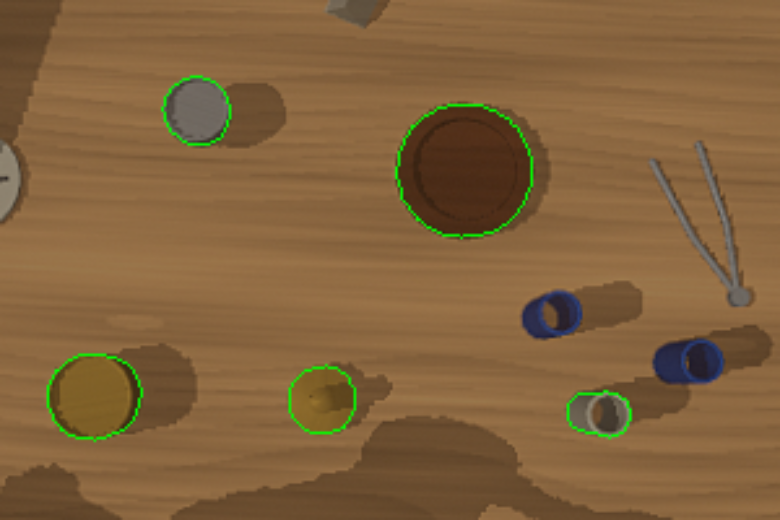

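The contours fit and the radii agree: each free radius is about 1.5 mm small because of the inner-pixel edge. Working centres (m):
- drum: (0.433, 0.173)
- cowl: (0.438, -0.004)
- gallery: (0.661, 0.106)
- foot: (0.627, -0.112)
- chimney: (0.4355, -0.215)

Next I move above the drum with yaw at π, so the jaws open along world y.

```bash
python3 -m crank '{"claw":[1,1,1,1,1,1,1,1],"delta_pos":[[-1.2,-0.7,0.2],[-2.6,-1.5,0.5],[-4,-2.3,0.9],[-5.5,-3.1,1.3],[-7,-4,1.7],[-8.5,-4.9,2.1],[-10,-5.8,2.5],[-11.5,-6.6,2.9]],"roll":[-0.5,-1,-1.6,-2.2,-2.8,-3.4,-4,-4.3]}' 20
python3 -m crank '{"claw":[1,1,1,1,1,1,1,1],"delta_pos":[[-0.5,0,0],[-0.6,0,0],[-0.6,0,0],[-0.6,0,0],[-0.6,0,0],[-0.6,0,0],[-0.6,0,0],[-0.6,0,0]],"roll":[0,0,0,0,0,0,0,0]}'
python3 - <<'E'
from h import *
c=cam('wrist','w1.png'); s=c['state']; print(s['tool_pos'],s['tool_rot'],s['time'],proj(c,[.433,.173,.044]))
E
```

```text
time: 0.92
tool_pos: [0.4083, 0.2081, 0.1571]
tool_rot: [3.141, 0.0, -3.138]
contact_force: [0.2, 1.4, 0.1]
opening: 0.0918
time: 1.58
tool_pos: [0.4223, 0.2106, 0.1575]
tool_rot: [3.141, 0.0, -3.14]
contact_force: [0.6, -0.4, -0.8]
opening: 0.0918
[0.42228537 0.21056372 0.1574981 ] [ 3.14140809e+00  3.02984130e-04 -3.13975497e+00] 1.5833 (np.float64(214.73728000157166), np.float64(191.64257105974824))
```

View pics/w1.png

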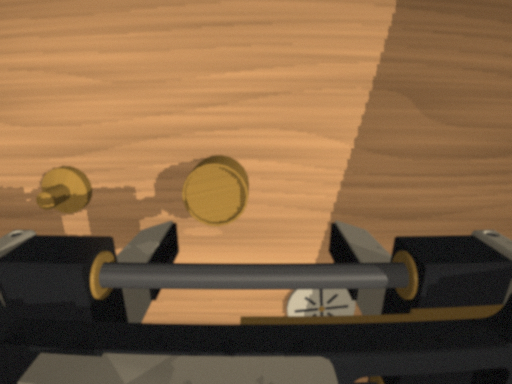

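The wrist view shows the drum's top at about (215,194). My estimate projects to (214.7,191.6), so they agree to about 1 mm. I align, then lower.

```bash
python3 -m crank '{"claw":[1,1,1,1,1,1,1,1],"delta_pos":[[-0.3,-0.8,0],[-0.42,-1.5,0.3],[-0.42,-1.5,1.2],[-0.42,-1.5,2.2],[-0.42,-1.5,3.2],[-0.42,-1.5,4.2],[-0.42,-1.5,5.2],[-0.42,-1.5,5.65]],"roll":[0,0,0,0,0,0,0,0]}'
python3 -m crank '{"claw":[1,1,0.6,0.6,0.6,0.6,0.6,0.6],"delta_pos":[[0,0,0],[0,0,0],[0,0,0],[0,0,0],[0,0,0],[0,0,0],[0,0,0],[0,0,0]],"roll":[0,0,0,0,0,0,0,0]}' 15
```

```text
time: 2.3
tool_pos: [0.4317, 0.1723, 0.0136]
tool_rot: [-3.141, -0.003, -3.141]
contact_force: [-0.6, 0.2, -0.0]
opening: 0.0918
time: 2.97
tool_pos: [0.4336, 0.1726, 0.0167]
tool_rot: [3.141, 0.001, -3.141]
contact_force: [-0.1, -0.6, 5.9]
opening: 0.0659
```

Gripped: the opening is 65.9 mm, as expected for the 66 mm drum. Lift and carry to the foot.

```bash
python3 -m crank '{"claw":[0.5,0.5,0.5,0.5,0.5,0.5,0.5,0.5],"delta_pos":[[0,0,0],[0,0,-0.4],[0,0,-0.9],[0,0,-1.5],[0,0,-2.1],[0,0,-2.7],[0,0,-3.2],[0,0,-3.4]],"roll":[0,0,0,0,0,0,0,0]}' 25
python3 -m crank '{"claw":[0.5,0.5,0.5,0.5,0.5,0.5,0.5,0.5],"delta_pos":[[-0.4,-0.6,0],[-1,-1.5,0],[-1.8,-2.6,0],[-2.6,-3.8,0],[-3.4,-5,0],[-4.2,-6.2,0],[-5,-7.4,0],[-5.8,-8.6,0]],"roll":[0,0,0,0,0,0,0,0]}'
python3 -m crank '{"claw":[0.5,0.5,0.5,0.5,0.5,0.5,0.5,0.5],"delta_pos":[[-0.7,-1,0],[-1.3,-1.9,0],[-1.7,-2.5,0],[-1.94,-2.8,0],[-1.94,-2.8,0],[-1.94,-2.8,0],[-1.94,-2.8,0],[-1.94,-2.8,0]],"roll":[0,0,0,0,0,0,0,0]}'
python3 - <<'E'
from h import *
c=cam('wrist','w2.png'); s=c['state']; print(s['tool_pos'],s['opening'],s['time'])
cam('scene','s2.png')
E
```

```text
time: 3.63
tool_pos: [0.4337, 0.1726, 0.1023]
tool_rot: [3.141, 0.002, -3.141]
contact_force: [0.8, 0.2, -3.6]
opening: 0.0659
time: 4.3
tool_pos: [0.5785, -0.044, 0.1]
tool_rot: [3.141, -0.002, -3.141]
contact_force: [0.8, 0.7, -3.8]
opening: 0.0659
time: 4.97
tool_pos: [0.6262, -0.111, 0.101]
tool_rot: [3.141, -0.001, -3.14]
contact_force: [0.4, 0.6, -2.9]
opening: 0.0658
[ 0.62623721 -0.11099805  0.10096892] 0.06579047835803101 4.9667
```

View pics/w2.png

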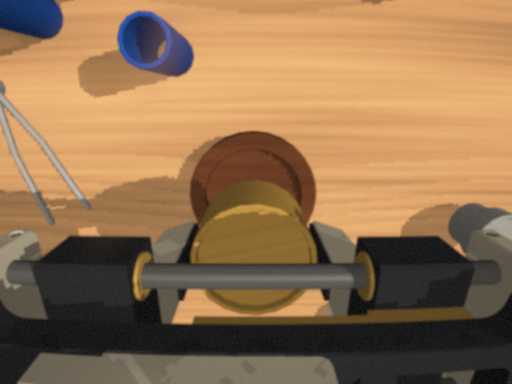

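View pics/s2.png

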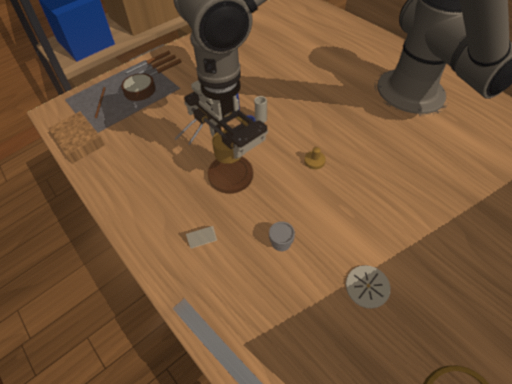

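The wrist view shows the held drum (255,250) and the foot behind it, with its rim from (191,190) to (316,190). I check the foot's centre from this view, and the drum's centre along tool x.

Run:
```python
from h import *
c=cam('wrist'); 
P=np.array([plane(c,*p,.018)[:2] for p in [(191,188),(316,188),(253,131),(207,150),(300,150)]]); print('foot',circ(P,.056),circ(P))
s=c['state'];z=s['tool_pos'][2]-.0165+.044
P=np.array([plane(c,*p,z)[:2] for p in [(192,256),(317,256),(225,304),(254,312),(285,304)]]); print('drum top',z,circ(P,.033),s['tool_pos'])
```

```text
foot (array([ 0.63101056, -0.11081021]), np.float64(0.0006960278612094663)) (array([ 0.62946345, -0.1108081 ,  0.05478702]), np.float64(0.00017010649212819323))
drum top 0.12876763892029136 (array([ 0.62693546, -0.11027018]), np.float64(0.0007754987650057829)) [ 0.62659039 -0.11129578  0.10126764]
```

The foot reads (0.629, -0.111) here against (0.627, -0.112) from above. I aim for x = 0.6285, well inside the 9 mm clearance.

```bash
python3 -m crank '{"claw":[0.5,0.5,0.5,0.5,0.5,0.5,0.5,0.5],"delta_pos":[[-0.08,0,0],[-0.08,0,0.5],[-0.08,0,1.1],[-0.08,0,1.7],[-0.08,0,2.2],[-0.08,0,2.55],[-0.08,0,2.75],[-0.08,0,2.8]],"roll":[0,0,0,0,0,0,0,0]}'
python3 -m crank '{"claw":[0.5,0.5,0.5,0.5,0.5,0.5,0.5,0.5],"delta_pos":[[0,0,0],[0,0,0.04],[0,0,0.08],[0,0,0.1],[0,0,0.1],[0,0,0.1],[0,0,0.1],[0,0,0.1]],"roll":[0,0,0,0,0,0,0,0]}'
```

```text
time: 5.78
tool_pos: [0.6285, -0.1123, 0.0301]
tool_rot: [3.141, -0.001, -3.141]
contact_force: [-0.3, 0.3, -2.5]
opening: 0.0656
time: 6.45
tool_pos: [0.629, -0.1124, 0.0288]
tool_rot: [-3.142, 0.0, -3.141]
contact_force: [-0.9, -0.2, 0.2]
opening: 0.0658
```

Weight is carried (force z ≈ 0) at tip z = 28.8 mm, so the drum's base is at about 12 mm. Release and rise.

```bash
python3 -m crank '{"claw":[0.8,1,1,1,1,1,1,1],"delta_pos":[[0,0,0],[0,0,0],[0,0,0],[0,0,0],[0,0,0],[0,0,0],[0,0,-0.3],[0,0,-0.8]],"roll":[0,0,0,0,0,0,0,0]}'
python3 -m crank '{"claw":[1,1,1,1,1,1,1,1],"delta_pos":[[0,0,-0.6],[0,0,-1.4],[0,0,-2.2],[0,0,-3],[0.8,1.6,-3],[1.6,3,-3],[1.6,3,-3],[1.6,3,-3]],"roll":[0,0,0,0,0,0,0,0]}'
python3 - <<'E'
from h import *
c=cam('top','t3.png');print(proj(c,[.6285,-.112,.056]))
cv2.imwrite('pics/t3c.png',cv2.resize(c['color'][100:300,150:400],None,fx=3,fy=3))
c=cam('wrist','w3.png'); s=c['state']; print(s['tool_pos'],s['time'])
E
```

```text
time: 7.12
tool_pos: [0.628, -0.1121, 0.048]
tool_rot: [3.141, -0.003, -3.141]
contact_force: [-0.1, 0.7, 0.8]
opening: 0.0917
time: 7.78
tool_pos: [0.5884, -0.0356, 0.1252]
tool_rot: [-3.142, 0.001, -3.138]
contact_force: [-0.4, -0.8, 0.2]
opening: 0.0918
(np.float64(311.1669926029585), np.float64(189.65090412079152))
[ 0.58933524 -0.03700134  0.1251255 ] 7.8333
```

View pics/t3c.png

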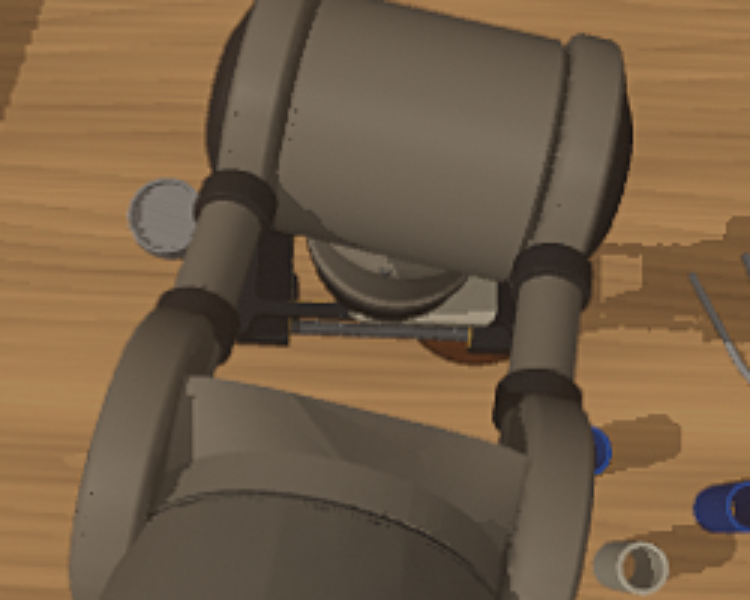

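View pics/w3.png

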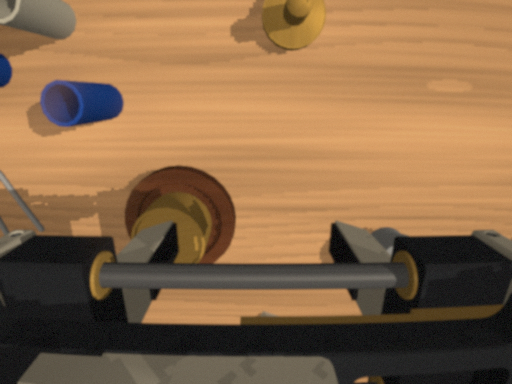

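The wrist view shows the drum inside the foot at (180,225). Now to the gallery.

```bash
python3 -m crank '{"claw":[1,1,1,1,1,1,1,1],"delta_pos":[[-0.4,0.8,0],[-0.9,1.8,0],[-1.5,3,0],[-2.1,4.2,0],[-2.6,5.2,0],[-2.87,5.7,0],[-2.87,5.73,0],[-2.87,5.73,0]],"roll":[0,0,0,0,0,0,0,0]}'
python3 - <<'E'
from h import *
c=cam('wrist','w4.png'); s=c['state']; print(s['tool_pos'],s['time'])
c=cam('scene','s4.png'); cv2.imwrite('pics/s4c.png',cv2.resize(c['color'][100:300,150:400],None,fx=3,fy=3))
E
```

```text
time: 8.55
tool_pos: [0.6611, 0.1052, 0.1232]
tool_rot: [-3.141, -0.0, -3.141]
contact_force: [-1.0, 0.2, 0.6]
opening: 0.0919
[0.66111379 0.10523582 0.12316901] 8.55
```

View pics/s4c.png

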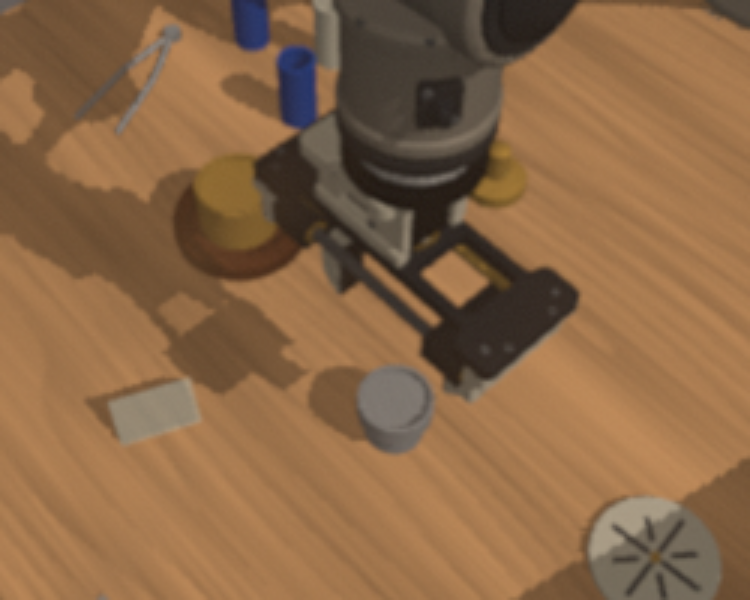

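View pics/w4.png

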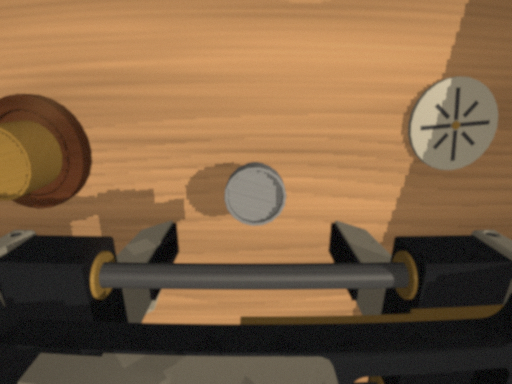

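The scene crop shows the drum sitting upright in the foot. The gallery is at (255,193) in the wrist view, centred between the fingers. I cross-check its position from that pixel.

Run:
```python
from h import *
c=cam('wrist'); print(plane(c,255,193,.044), c['state']['tool_pos'])
c=cam('scene'); 
P=np.array([plane(c,150+u/3,100+v/3,.056)[:2] for u,v in [(195,183),(238,156),(210,163),(200,205),(237,214),(212,211)]]); print('drum',circ(P,.033),circ(P))
```

```text
[0.6611998  0.10585499 0.044     ] [0.66055953 0.10413908 0.12342875]
drum (array([ 0.62915434, -0.11002122]), np.float64(0.001871042078401446)) (array([ 0.63147529, -0.11233969,  0.03031771]), np.float64(0.0005556393875445229))
```

```bash
python3 -m crank '{"claw":[1,1,1,1,1,1,1,1],"delta_pos":[[-0.02,0.05,0.3],[-0.02,0.05,1],[-0.02,0.05,1.8],[-0.02,0.05,2.6],[-0.02,0.05,3.4],[-0.02,0.05,4],[-0.02,0.05,4.28],[-0.02,0.05,4.28]],"roll":[0,0,0,0,0,0,0,0]}'
python3 -m crank '{"claw":[0.8,0.5,0.5,0.5,0.5,0.5,0.5,0.5],"delta_pos":[[0,0,0],[0,0,0],[0,0,0],[0,0,0],[0,0,0],[0,0,0],[0,0,0],[0,0,0]],"roll":[0,0,0,0,0,0,0,0]}' 15
python3 -m crank '{"claw":[0.4,0.4,0.4,0.4,0.4,0.4,0.4,0.4],"delta_pos":[[0,0,0],[0,0,0],[0,0,0],[0,0,-0.4],[0,0,-1],[0,0,-1.7],[0,0,-2.6],[0,0,-3.4]],"roll":[0,0,0,0,0,0,0,0]}' 20
```

```text
time: 9.42
tool_pos: [0.6597, 0.1065, 0.0144]
tool_rot: [-3.141, -0.004, 3.141]
contact_force: [-0.1, 0.2, -0.9]
opening: 0.0916
time: 10.08
tool_pos: [0.6612, 0.1071, 0.017]
tool_rot: [3.142, 0.001, -3.141]
contact_force: [-0.8, 0.6, 2.7]
opening: 0.0539
time: 10.75
tool_pos: [0.6607, 0.1071, 0.1025]
tool_rot: [3.142, -0.001, -3.141]
contact_force: [1.1, 0.3, -1.0]
opening: 0.0536
```

Gripped at 53.9 mm. Carry over the drum, whose centre is about (0.629, -0.112) by release pose and camera.

```bash
python3 -m crank '{"claw":[0.4,0.4,0.4,0.4,0.4,0.4,0.4,0.4],"delta_pos":[[0,0,-0.5],[0.1,-0.8,-0.9],[0.3,-2,-0.9],[0.5,-3.4,-0.9],[0.7,-4.8,-0.9],[0.9,-6.2,-0.9],[1.1,-7.4,-0.9],[1.28,-8.2,-0.9]],"roll":[0,0,0,0,0,0,0,0]}'
python3 -m crank '{"claw":[0.4,0.4,0.4,0.4,0.4,0.4,0.4,0.4],"delta_pos":[[0,-0.35,0],[0,-0.55,0],[0,-0.55,0],[0,-0.55,0],[0,-0.55,0],[0,-0.55,0],[0,-0.55,0],[0,-0.55,0]],"roll":[0,0,0,0,0,0,0,0]}'
python3 - <<'E'
from h import *
c=cam('wrist','w5.png'); s=c['state']; print(s['tool_pos'],s['opening'],s['time'])
c=cam('scene','s5.png'); cv2.imwrite('pics/s5c.png',cv2.resize(c['color'][80:230,130:330],None,fx=4,fy=4))
E
```

```text
time: 11.42
tool_pos: [0.6284, -0.101, 0.1241]
tool_rot: [-3.141, -0.001, 3.14]
contact_force: [0.5, -0.1, -1.5]
opening: 0.054
time: 12.08
tool_pos: [0.6293, -0.1109, 0.1241]
tool_rot: [3.141, 0.0, -3.14]
contact_force: [0.3, 0.0, -1.2]
opening: 0.0535
[ 0.62927961 -0.11088302  0.12407445] 0.05349678525507051 12.0833
```

View pics/w5.png

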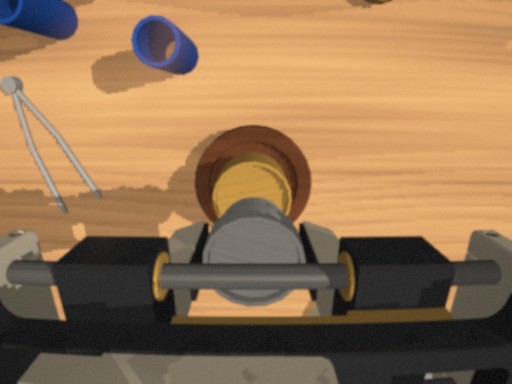

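View pics/s5c.png

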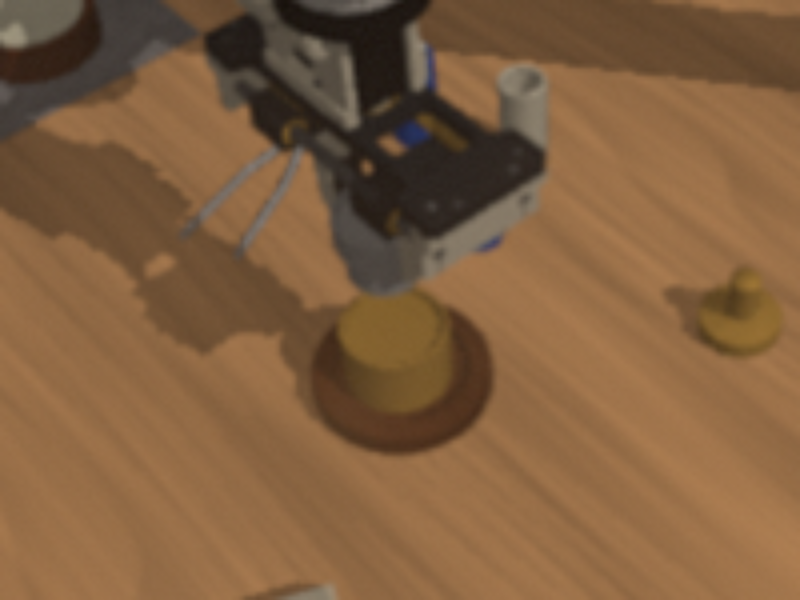

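Gallery (255,255), drum rim (213–292) and foot (195–310) are aligned in the wrist view. Lower and seat.

```bash
python3 -m crank '{"claw":[0.4,0.4,0.4,0.4,0.4,0.4,0.4,0.4],"delta_pos":[[0,-0.03,0.3],[0,-0.03,0.8],[0,-0.03,1.3],[0,-0.03,1.7],[0,-0.03,2],[0,-0.03,2.1],[0,-0.03,2.15],[0,-0.03,2.15]],"roll":[0,0,0,0,0,0,0,0]}'
python3 -m crank '{"claw":[0.4,0.4,0.4,0.4,0.4,0.4,0.4,0.4],"delta_pos":[[0,0,0],[0,0,0.04],[0,0,0.07],[0,0,0.09],[0,0,0.09],[0,0,0.09],[0,0,0.09],[0,0,0.09]],"roll":[0,0,0,0,0,0,0,0]}'
```

```text
time: 12.85
tool_pos: [0.6293, -0.1125, 0.0703]
tool_rot: [-3.142, 0.0, -3.141]
contact_force: [-0.3, 1.1, -1.1]
opening: 0.0538
time: 13.52
tool_pos: [0.6292, -0.1124, 0.0681]
tool_rot: [3.142, 0.0, -3.141]
contact_force: [0.6, 0.1, -1.6]
opening: 0.0536
```

```bash
python3 -m crank '{"claw":[0.4,0.4,0.4,0.4,0.4,0.4,0.4,0.4],"delta_pos":[[0,0,0.02],[0,0,0.03],[0,0,0.05],[0,0,0.05],[0,0,0.05],[0,0,0.05],[0,0,0.05],[0,0,0.05]],"roll":[0,0,0,0,0,0,0,0]}'
```

```text
time: 14.18
tool_pos: [0.6293, -0.1124, 0.068]
tool_rot: [-3.141, 0.001, -3.141]
contact_force: [-3.3, 0.7, 8.2]
opening: 0.0533
```

Contact at tip z = 68.0 mm, so the base is at 51 mm, the home height. Release, rise, then head towards the chimney.

```bash
python3 -m crank '{"claw":[0.6,0.8,1,1,1,1,1,1],"delta_pos":[[0,0,0],[0,0,0],[0,0,0],[0,0,0],[0,0,0],[0,0,-0.2],[0,0,-0.8],[0,0,-1.5]],"roll":[0,0,0,0,0,0,0,0]}'
python3 -m crank '{"claw":[1,1,0.7,0.7,0.7,0.7,0.65,0.65],"delta_pos":[[0,0,-0.8],[0,0,-1.8],[0.6,0,-2.4],[1.5,0,-2.4],[2.4,0,-2.4],[3.2,0,-2.4],[3.2,0,-2.4],[3.2,0,-2.4]],"roll":[0,0,0,0,0,0,0,0]}'
python3 - <<'E'
from h import *
c=cam('scene','s6.png'); cv2.imwrite('pics/s6c.png',cv2.resize(c['color'][80:230,130:330],None,fx=4,fy=4))
c=cam('top','t6.png');cv2.imwrite('pics/t6c.png',cv2.resize(c['color'][100:320,200:440],None,fx=2.7,fy=2.7))
print(c['state']['tool_pos'],c['state']['time'])
E
```

```text
time: 14.85
tool_pos: [0.6284, -0.1122, 0.1037]
tool_rot: [3.141, -0.003, -3.141]
contact_force: [1.0, 0.4, -0.7]
opening: 0.0912
time: 15.52
tool_pos: [0.549, -0.1126, 0.1651]
tool_rot: [-3.141, 0.001, 3.142]
contact_force: [0.5, 0.9, 0.9]
opening: 0.0607
[ 0.54980547 -0.11269152  0.1649876 ] 15.5667
```

View pics/s6c.png

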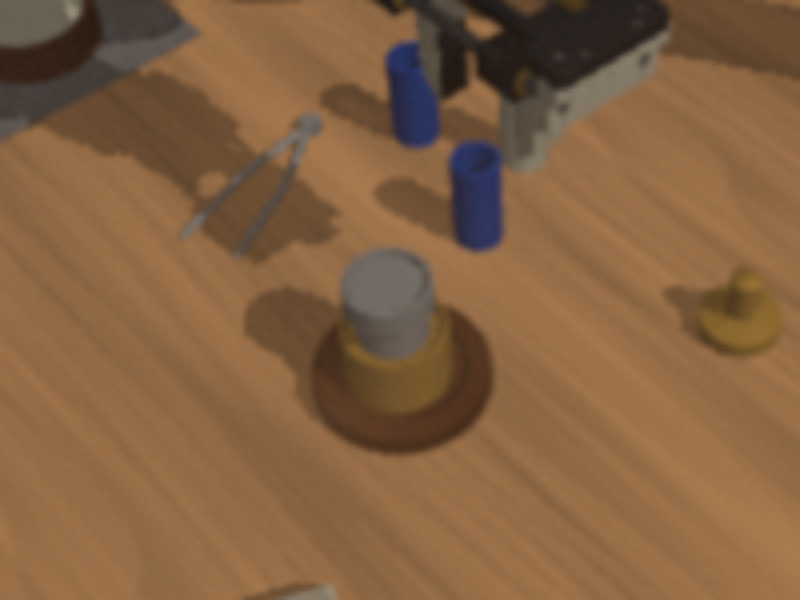

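View pics/t6c.png

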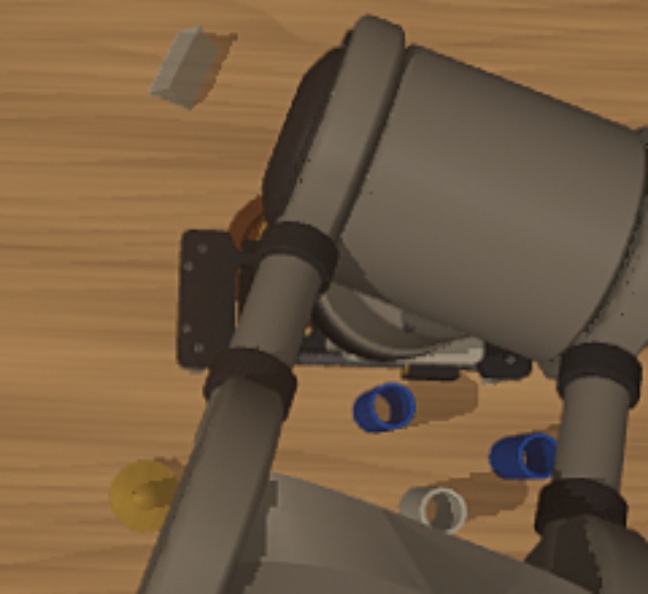

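The gallery stands upright in the drum (scene crop 387,300). Move to above the chimney.

```bash
python3 -m crank '{"claw":[0.65,0.65,0.65,0.65,0.65,0.65,0.65,0.65],"delta_pos":[[0.6,-0.5,0],[1.4,-1.2,0],[2.3,-2,0],[3.2,-2.8,0],[4,-3.5,0],[4.5,-4,0],[4.54,-4.08,0],[4.54,-4.08,0]],"roll":[0,0,0,0,0,0,0,0]}'
python3 - <<'E'
from h import *
c=cam('wrist','w7.png'); print(c['state']['tool_pos'],proj(c,[.4355,-.215,.07]),proj(c,[.4355,-.215,0.0]))
E
```

```text
time: 16.28
tool_pos: [0.4362, -0.2155, 0.1644]
tool_rot: [-3.141, 0.001, 3.14]
contact_force: [-0.7, -0.6, 0.2]
opening: 0.0597
[ 0.43624835 -0.2155313   0.16440933] (np.float64(253.5853245306242), np.float64(186.20561553035853)) (np.float64(253.54461930772158), np.float64(168.0368425818016))
```

View pics/w7.png

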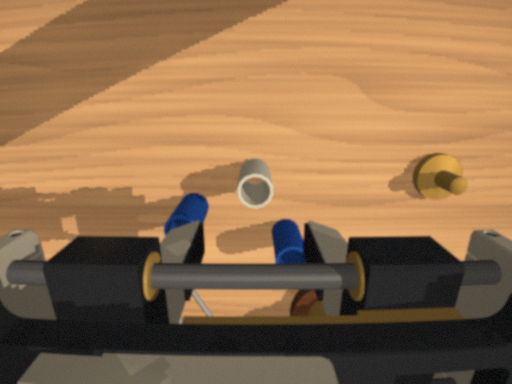

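White tube's top is at (255,190), predicted (253.6,186), so the chimney is nearer (0.438, -0.214). The blue tubes flank it, so I measure their clearance before lowering.

Run:
```python
from h import *
c=cam('wrist'); print('chim',plane(c,255,190,.07), plane(c,238,190,.07)[1],plane(c,273,190,.07)[1])
# blue bottoms: in top image t0
im=cv2.imread('pics/top0.png'); t=cam('top')
for n,(u,v) in {'b1rim':(310+152/4,225+102/4),'b2rim':(310+361/4,225+176/4),'wrim':(310+217/4,225+257/4)}.items(): print(n,plane(t,u,v,.07)[:2])
```

```text
chim [ 0.43949528 -0.2130081   0.07      ] -0.2284866683116721 -0.19661574989048244
b1rim [ 0.5082253  -0.18332488]
b2rim [ 0.4753835  -0.28664734]
wrim [ 0.43545002 -0.2151457 ]
```

Finger corners pass about 36 mm from the nearer blue tube's centre (radius 17), so it is clear. Lower to tip z ≈ 0.021 and close gently.

```bash
python3 -m crank '{"claw":[0.65,0.65,0.65,0.65,0.65,0.65,0.65,0.65],"delta_pos":[[-0.06,0.06,0.4],[-0.06,0.06,1.2],[-0.06,0.06,2.1],[-0.06,0.06,3],[-0.06,0.06,3.9],[-0.06,0.06,4.8],[-0.06,0.06,5.5],[-0.06,0.06,5.72]],"roll":[0,0,0,0,0,0,0,0]}'
python3 -m crank '{"claw":[0.65,0.55,0.5,0.45,0.42,0.4,0.38,0.35],"delta_pos":[[0,0,0],[0,0,0],[0,0,0],[0,0,0],[0,0,0],[0,0,0],[0,0,0],[0,0,0]],"roll":[0,0,0,0,0,0,0,0]}' 8
python3 -m crank '{"claw":[0.3,0.3,0.3,0.3,0.3,0.3,0.3,0.3],"delta_pos":[[0,0,0],[0,0,0],[0,0,0],[0,0,0],[0,0,0],[0,0,-0.1],[0,0,-0.2],[0,0,-0.3]],"roll":[0,0,0,0,0,0,0,0]}' 10
python3 - <<'E'
from h import *
c=cam('wrist','w8.png'); print(c['state']['tool_pos'],c['state']['opening'])
E
```

```text
time: 17.1
tool_pos: [0.4368, -0.2114, 0.0188]
tool_rot: [3.139, -0.003, -3.14]
contact_force: [-0.6, -0.2, 0.1]
opening: 0.0598
time: 17.77
tool_pos: [0.4374, -0.2133, 0.0217]
tool_rot: [-3.141, 0.001, -3.141]
contact_force: [-0.7, -0.0, 2.9]
opening: 0.0348
time: 18.43
tool_pos: [0.437, -0.2128, 0.0287]
tool_rot: [3.141, -0.001, -3.141]
contact_force: [0.4, 0.1, -0.9]
opening: 0.0348
[ 0.43695199 -0.21279657  0.02872086] 0.034837637237452285
```

View pics/w8.png

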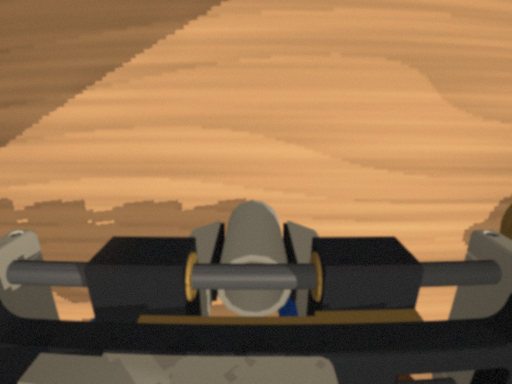

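Gripped at 34.8 mm and upright. Lift high, then traverse smoothly.

```bash
python3 -m crank '{"claw":[0.3,0.3,0.3,0.3,0.3,0.3,0.3,0.3],"delta_pos":[[0,0,-0.3],[0,0,-0.8],[0,0,-1.5],[0,0,-2.3],[0,0,-3.1],[0,0,-3.9],[0,0,-4.5],[0,0,-4.7]],"roll":[0,0,0,0,0,0,0,0]}'
python3 -m crank '{"claw":[0.3,0.3,0.3,0.3,0.3,0.3,0.3,0.3],"delta_pos":[[-0.3,0.2,0],[-0.9,0.5,0],[-1.7,0.9,0],[-2.5,1.3,0],[-3.3,1.75,0],[-4.1,2.2,0],[-4.9,2.6,0],[-5.7,3,0]],"roll":[0,0,0,0,0,0,0,0]}'
python3 -m crank '{"claw":[0.3,0.3,0.3,0.3,0.3,0.3,0.3,0.3],"delta_pos":[[-0.7,0.4,0],[-1.3,0.7,0],[-1.7,0.9,0],[-1.9,1,0],[-1.96,1.02,0],[-1.96,1.02,0],[-1.96,1.02,0],[-1.96,1.02,0]],"roll":[0,0,0,0,0,0,0,0]}'
python3 - <<'E'
from h import *
c=cam('wrist','w9.png'); print(c['state']['tool_pos'],c['state']['opening'],c['state']['time'])
c=cam('scene','s9.png'); cv2.imwrite('pics/s9c.png',cv2.resize(c['color'][80:230,130:330],None,fx=4,fy=4))
E
```

```text
time: 19.15
tool_pos: [0.4381, -0.2136, 0.149]
tool_rot: [-3.139, 0.004, -3.141]
contact_force: [-0.2, -0.2, -0.7]
opening: 0.0344
time: 19.82
tool_pos: [0.5803, -0.1364, 0.1446]
tool_rot: [3.14, -0.002, -3.141]
contact_force: [0.1, -0.4, -1.1]
opening: 0.0347
time: 20.48
tool_pos: [0.6281, -0.1128, 0.1462]
tool_rot: [3.141, -0.001, 3.141]
contact_force: [-0.3, -0.2, -0.6]
opening: 0.035
[ 0.62806974 -0.11278926  0.14617612] 0.03498113874359368 20.4833
```

View pics/w9.png

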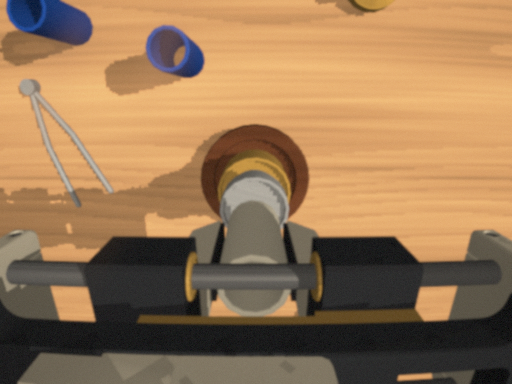

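View pics/s9c.png

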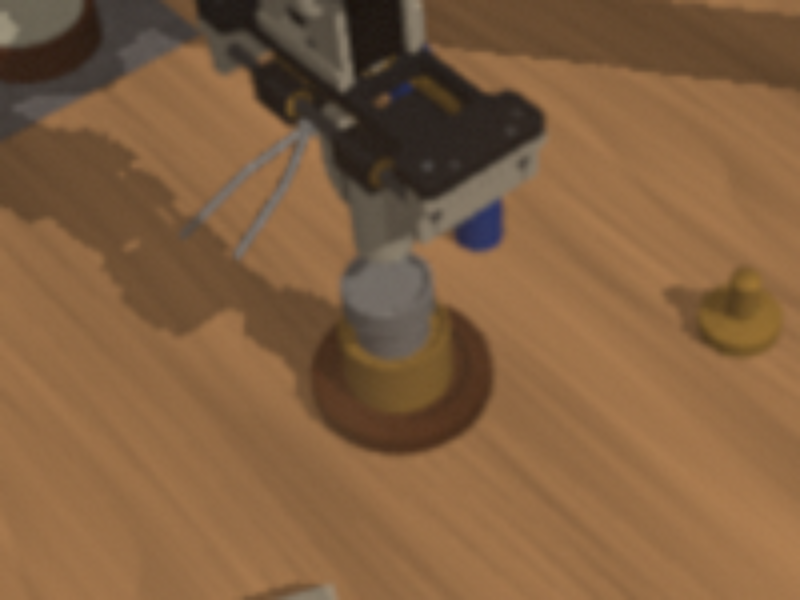

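Wrist: gallery dish rim runs 220–288 near row 197 and the chimney is above it. I measure both centres.

Run:
```python
from h import *
c=cam('wrist'); s=c['state']
cv2.imwrite('pics/w9c.png',cv2.resize(c['color'][120:330,180:330],None,fx=3.8,fy=2.8)) 
P=np.array([plane(c,*p,.095)[:2] for p in [(220,202),(288,202),(254,173),(232,180),(278,182)]]); print('gal',circ(P,.027),circ(P))
z=s['tool_pos'][2]-.0217+.07
print('chim top',plane(c,218,270,z),plane(c,291,270,z),plane(c,254,313,z), s['tool_pos'])
```

```text
gal (array([ 0.63099134, -0.11209032]), np.float64(0.00040257667114301234)) (array([ 0.63007407, -0.11205792,  0.02627527]), np.float64(0.00010700561630117303))
chim top [ 0.62166972 -0.12792642  0.19475912] [ 0.62171062 -0.09611553  0.19475912] [ 0.64483788 -0.11224551  0.19475912] [ 0.62825182 -0.11284661  0.14645912]
```

View pics/w9c.png

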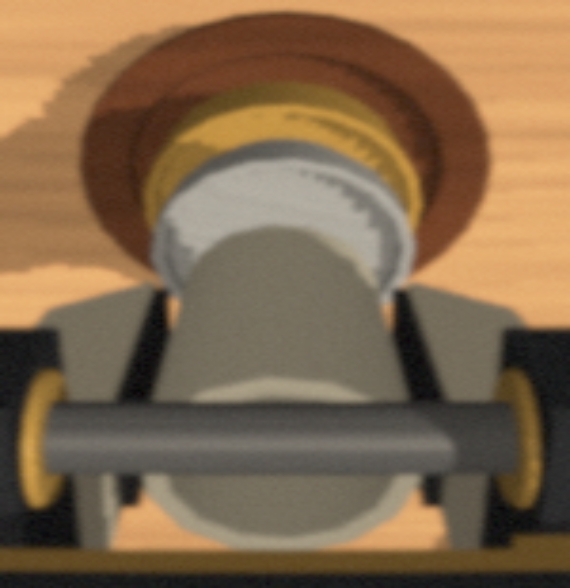

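Gallery x ≈ 0.630, chimney x ≈ 0.628, y aligned. I shift +1.5 mm and lower.

```bash
python3 -m crank '{"claw":[0.3,0.3,0.3,0.3,0.3,0.3,0.3,0.3],"delta_pos":[[-0.06,0.02,0.1],[-0.06,0.02,0.4],[-0.06,0.02,0.7],[-0.06,0.02,1],[-0.06,0.02,1.2],[-0.06,0.02,1.28],[-0.06,0.02,1.3],[-0.06,0.02,1.3]],"roll":[0,0,0,0,0,0,0,0]}'
python3 -m crank '{"claw":[0.3,0.3,0.3,0.3,0.3,0.3,0.3,0.3],"delta_pos":[[0,0,0],[0,0,0.03],[0,0,0.06],[0,0,0.09],[0,0,0.09],[0,0,0.09],[0,0,0.09],[0,0,0.09]],"roll":[0,0,0,0,0,0,0,0]}'
```

```text
time: 21.3
tool_pos: [0.6302, -0.1119, 0.1136]
tool_rot: [3.141, -0.0, -3.141]
contact_force: [-0.8, -0.0, 0.0]
opening: 0.0344
time: 21.97
tool_pos: [0.6303, -0.112, 0.1118]
tool_rot: [-3.142, 0.001, -3.141]
contact_force: [-0.2, -0.4, 1.5]
opening: 0.0344
```

```bash
python3 -m crank '{"claw":[0.3,0.3,0.3,0.3,0.3,0.3,0.3,0.3],"delta_pos":[[0,0,0.01],[0,0,0.02],[0,0,0.03],[0,0,0.03],[0,0,0.03],[0,0,0.03],[0,0,0.03],[0,0,0.03]],"roll":[0,0,0,0,0,0,0,0]}'
```

```text
time: 22.63
tool_pos: [0.6304, -0.112, 0.1117]
tool_rot: [-3.141, 0.001, -3.141]
contact_force: [-1.5, -0.3, 5.5]
opening: 0.0346
```

Seated: 5.5 N upward at tip z = 111.7 mm, the predicted home height. Back off the pre-load slightly, open gradually, then rise clear.

```bash
python3 -m crank '{"claw":[0.3,0.3,0.37,0.4,0.45,0.5,0.55,0.6],"delta_pos":[[0,0,-0.03],[0,0,-0.03],[0,0,-0.03],[0,0,-0.03],[0,0,-0.03],[0,0,-0.03],[0,0,-0.03],[0,0,-0.03]],"roll":[0,0,0,0,0,0,0,0]}'
python3 -m crank '{"claw":[0.7,0.7,0.7,0.7,0.7,0.7,0.7,0.7],"delta_pos":[[0,0,0],[0,0,0],[0,0,-0.4],[0,0,-1],[0,0,-1.7],[0,0,-2.5],[0,0,-3.2],[0,0,-3.6]],"roll":[0,0,0,0,0,0,0,0]}'
python3 -m crank '{"claw":[0.7,0.7,0.7,0.7,0.7,0.7,0.7,0.7],"delta_pos":[[0.3,0.2,-0.3],[1,0.5,-0.3],[1.8,1,-0.3],[2.6,1.5,-0.3],[3.4,1.9,-0.3],[4.2,2.4,-0.3],[4.6,2.6,-0.3],[4.6,2.6,-0.3]],"roll":[0,0,0,0,0,0,0,0]}'
python3 - <<'E'
from h import *
c=cam('wrist','w10.png'); print(c['state']['tool_pos'],c['state']['opening'],c['state']['time'])
c=cam('scene','s10.png'); cv2.imwrite('pics/s10c.png',cv2.resize(c['color'][80:230,130:330],None,fx=4,fy=4))
c=cam('top'); print(proj(c,[.63,-.112,.16]))
E
```

```text
time: 23.3
tool_pos: [0.6301, -0.1119, 0.1113]
tool_rot: [3.141, -0.0, -3.141]
contact_force: [0.2, -0.2, 0.8]
opening: 0.0525
time: 23.97
tool_pos: [0.631, -0.1122, 0.2048]
tool_rot: [-3.14, 0.004, -3.141]
contact_force: [0.8, -0.1, 0.3]
opening: 0.0642
time: 24.63
tool_pos: [0.5124, -0.0454, 0.209]
tool_rot: [3.141, -0.002, -3.14]
contact_force: [0.9, 0.1, -0.4]
opening: 0.0643
[ 0.51239471 -0.04540363  0.20902215] 0.06426186152772093 24.6333
(np.float64(319.31888861384596), np.float64(176.02041358965175))
```

View pics/w10.png

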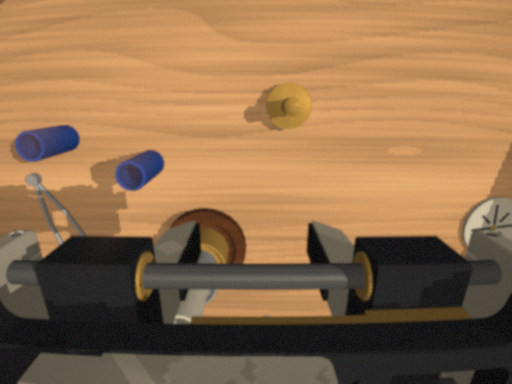

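View pics/s10c.png

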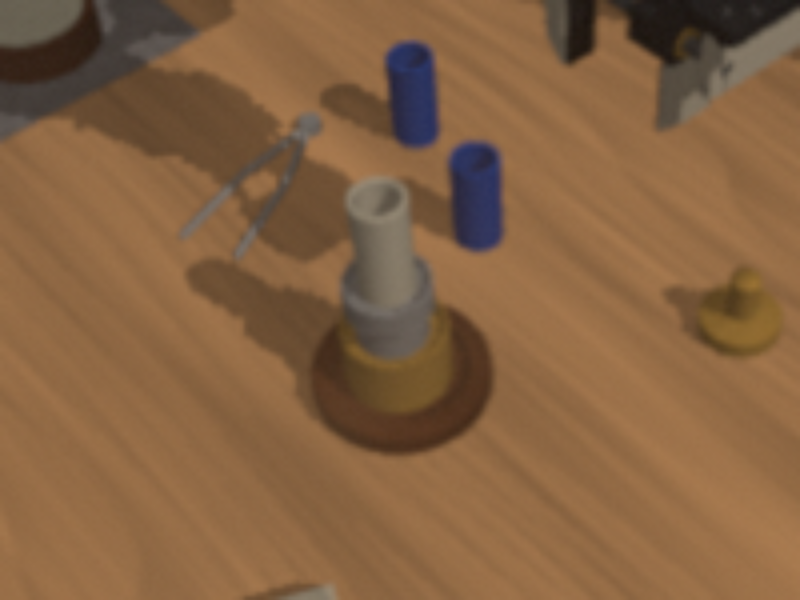

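The glass stands upright in the dish (scene crop 380,245). The cowl appears at about (289,106) in the wrist view. I cross-check it.

Run:
```python
from h import *
c=cam('wrist'); q=blob(mask_of(c['color'],'brass'),289,106,40); print(q.min(0),q.max(0),c['state']['tool_pos'])
print(proj(c,[.438,-.004,.014]),proj(c,[.438,-.004,.048]), plane(c,289,106,.012), plane(c,289,105,.048))
cv2.imwrite('pics/w10c.png',cv2.resize(c['color'][60:150,230:350],None,fx=5,fy=5,interpolation=2))
```

```text
[268.  80.] [312. 125.] [ 0.51540631 -0.04711542  0.20911708]
(np.float64(289.99979058167537), np.float64(98.04852081542343)) (np.float64(293.89340100982895), np.float64(98.1806481264645)) [ 0.44710351 -0.00464649  0.012     ] [ 0.44502794 -0.00895327  0.048     ]
```

View pics/w10c.png

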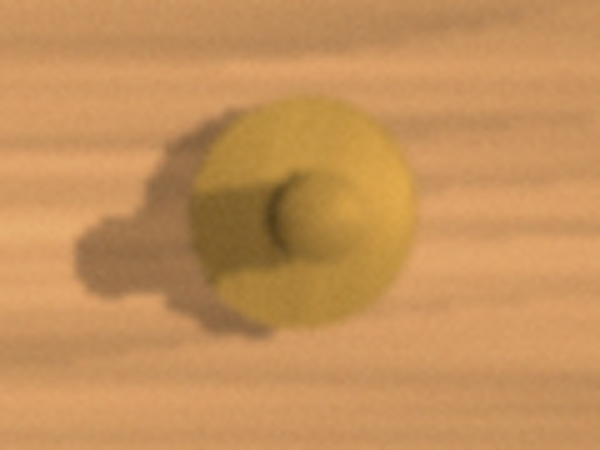

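```bash
python3 -m crank '{"claw":[0.6,0.6,0.6,0.6,0.6,0.6,0.6,0.6],"delta_pos":[[0.6,0.3,0.4],[1.4,0.8,1],[2.2,1.3,1.7],[2.8,1.6,2.4],[3,1.72,2.6],[3,1.72,2.6],[3,1.72,2.6],[3,1.72,2.6]],"roll":[0,0,0,0,0,0,0,0]}'
python3 - <<'E'
from h import *
c=cam('wrist'); q=blob(mask_of(c['color'],'brass'),255,180,40); print(q.min(0),q.max(0),c['state']['tool_pos'],c['state']['qvel'].round(3),c['state']['opening'])
print(proj(c,[.438,-.004,.012]),proj(c,[.438,-.004,.048]),[plane(c,*((q.min(0)+q.max(0))/2),.012)])
cv2.imwrite('pics/w11.png',cv2.resize(c['color'][120:270,180:330],None,fx=4,fy=4,interpolation=2))
E
```

```text
time: 25.5
tool_pos: [0.4421, -0.0048, 0.145]
tool_rot: [-3.141, 0.003, -3.141]
contact_force: [0.6, -0.3, 0.1]
opening: 0.0551
[230. 150.] [280. 200.] [ 0.44214934 -0.0047648   0.14501722] [-0.001 -0.002  0.002  0.    -0.002  0.001] 0.055094946849563536
(np.float64(253.83239266062594), np.float64(171.74488671516735)) (np.float64(253.87773232117195), np.float64(181.5970849695953)) [array([ 0.44147014, -0.00279383,  0.012     ])]
```

View pics/w11.png

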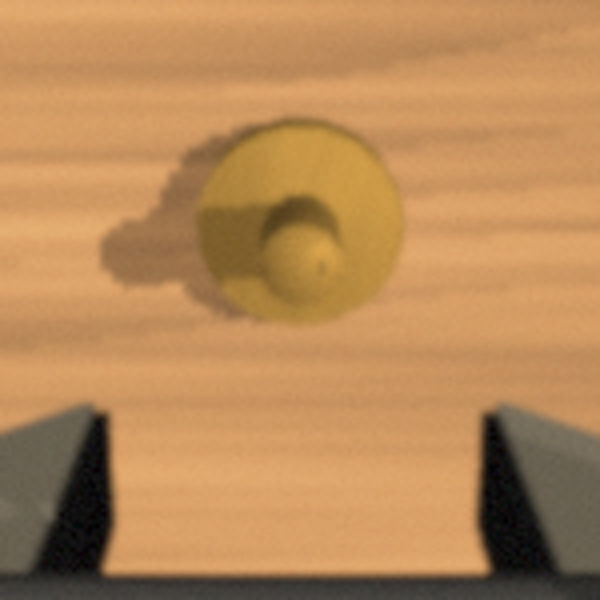

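Cowl centre ≈ (0.440, -0.003), the mean of both views. Lower so the tips stop at z ≈ 0.0195, above the cap slope (12–16 mm), with the pads on the vent pipe.

```bash
python3 -m crank '{"claw":[0.6,0.6,0.6,0.6,0.6,0.6,0.6,0.6],"delta_pos":[[0.08,0.06,0.4],[0.08,0.06,1.2],[0.08,0.06,2],[0.08,0.06,2.8],[0.08,0.06,3.6],[0.08,0.06,4.2],[0.08,0.06,4.6],[0.08,0.06,4.75]],"roll":[0,0,0,0,0,0,0,0]}'
python3 -m crank '{"claw":[0.6,0.6,0.5,0.4,0.3,0.3,0.25,0.2],"delta_pos":[[0,0,0.1],[0,0,0.2],[0,0,0.27],[0,0,0.27],[0,0,0.27],[0,0,0.27],[0,0,0.27],[0,0,0.27]],"roll":[0,0,0,0,0,0,0,0]}' 10
python3 -m crank '{"claw":[0.1,0.1,0.1,0.1,0.1,0.1,0.1,0.1],"delta_pos":[[0,0,0],[0,0,0],[0,0,0],[0,0,0],[0,0,0],[0,0,0],[0,0,0],[0,0,0]],"roll":[0,0,0,0,0,0,0,0]}' 15
```

```text
time: 26.22
tool_pos: [0.4387, -0.003, 0.0244]
tool_rot: [3.141, -0.001, 3.142]
contact_force: [-0.7, 0.4, -0.0]
opening: 0.0552
time: 26.88
tool_pos: [0.4382, -0.0025, 0.0188]
tool_rot: [-3.142, 0.0, -3.141]
contact_force: [-0.4, -1.1, 0.8]
opening: 0.0209
time: 27.55
tool_pos: [0.4383, -0.0025, 0.0187]
tool_rot: [-3.142, 0.0, -3.141]
contact_force: [-0.3, 0.3, 5.4]
opening: 0.0193
```

Gripped at about 20 mm. Lift high (base must pass the chimney top at 160 mm), then traverse.

```bash
python3 -m crank '{"claw":[0.1,0.1,0.1,0.1,0.1,0.1,0.1,0.1],"delta_pos":[[0,0,-0.3],[0,0,-1],[0,0,-2],[0,0,-3.2],[0,0,-4.4],[0,0,-5.6],[0,0,-6.8],[0,0,-7.6]],"roll":[0,0,0,0,0,0,0,0]}' 20
python3 -m crank '{"claw":[0.1,0.1,0.1,0.1,0.1,0.1,0.1,0.1],"delta_pos":[[0,0,-0.1],[-0.5,-0.3,-0.1],[-1.2,-0.7,-0.1],[-2,-1.15,-0.1],[-2.8,-1.6,-0.1],[-3.6,-2.05,-0.1],[-4.2,-2.4,-0.1],[-4.5,-2.57,-0.1]],"roll":[0,0,0,0,0,0,0,0]}'
python3 - <<'E'
from h import *
c=cam('scene','s12.png'); print(c['state']['tool_pos'],c['state']['opening'])
cv2.imwrite('pics/s12c.png',cv2.resize(c['color'][40:230,130:380],None,fx=3,fy=3))
E
```

```text
time: 28.22
tool_pos: [0.4384, -0.0025, 0.2115]
tool_rot: [-3.141, 0.003, -3.141]
contact_force: [0.2, -1.2, -1.0]
opening: 0.0194
time: 28.88
tool_pos: [0.5514, -0.0677, 0.2094]
tool_rot: [3.141, -0.002, 3.141]
contact_force: [-0.2, -1.1, -1.5]
opening: 0.0192
[ 0.5514022  -0.06767992  0.2093582 ] 0.01916582504889027
```

View pics/s12c.png

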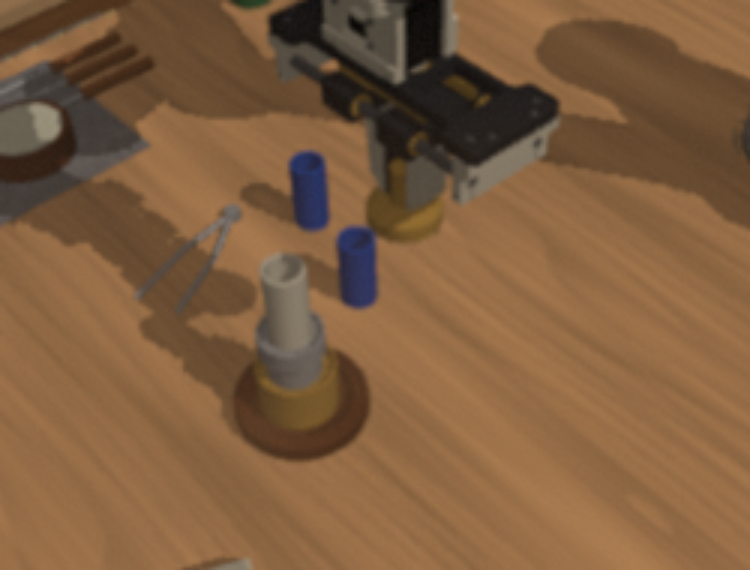

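Cowl held level, stack upright. Finish the traverse, and triangulate the chimney top from the scene view (rim centre at crop 284,269).

```bash
python3 -m crank '{"claw":[0.1,0.1,0.1,0.1,0.1,0.1,0.1,0.1],"delta_pos":[[-0.3,-0.2,0],[-0.9,-0.5,0],[-1.6,-0.9,0],[-2.3,-1.3,0],[-2.8,-1.6,0],[-3.05,-1.75,0],[-3.12,-1.77,0],[-3.12,-1.77,0]],"roll":[0,0,0,0,0,0,0,0]}'
python3 - <<'E'
from h import *
c=cam('scene','s13.png'); s=c['state'];print(s['tool_pos'],s['time'])
cv2.imwrite('pics/s13c.png',cv2.resize(c['color'][40:230,130:330],None,fx=4,fy=3))
print('chim top scene',plane(c,130+284/3,40+269/3,.16))
c=cam('wrist','w13.png')
cv2.imwrite('pics/w13c.png',cv2.resize(c['color'][150:350,150:360],None,fx=3.5,fy=2.9))
E
```

```text
time: 29.6
tool_pos: [0.6282, -0.1106, 0.2107]
tool_rot: [3.141, -0.001, -3.141]
contact_force: [-0.5, -0.6, 0.1]
opening: 0.0197
[ 0.62818147 -0.11055822  0.21065728] 29.6
chim top scene [ 0.62900999 -0.1105023   0.16      ]
```

View pics/s13c.png

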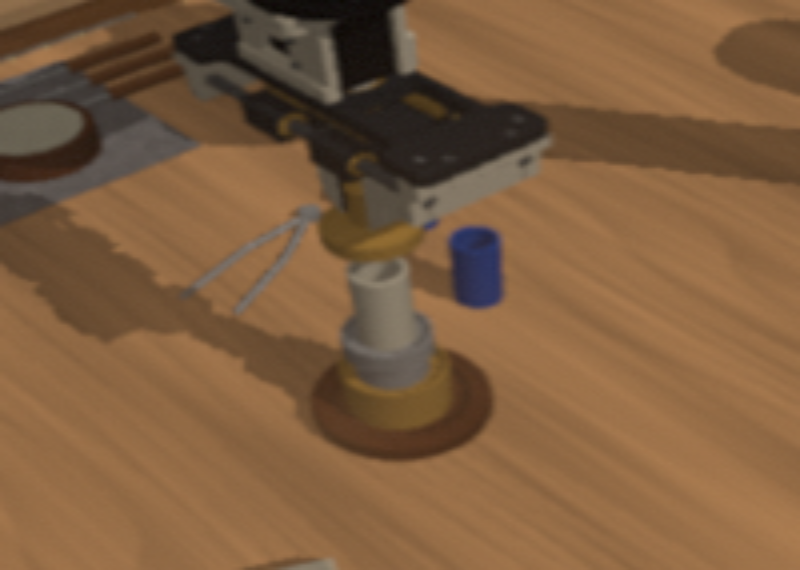

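View pics/w13c.png

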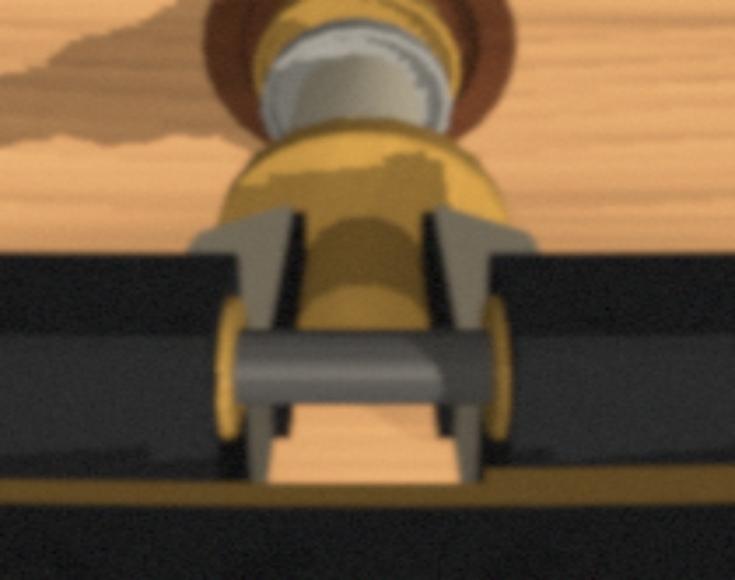

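Chimney top by scene view: (0.629, -0.1105). I check the held cowl's centre from the wrist and scene edges.

Run:
```python
from h import *
c=cam('wrist'); s=c['state']; t=s['tool_pos']; b=t[2]-.0187; print(t)
print('wrist cap far edge', plane(c,150+360/3.5,150+120/2.9,b+.012)+[.027,0,0], 'left',plane(c,150+220/3.5,150+215/2.9,b+.012),'right',plane(c,150+507/3.5,150+215/2.9,b+.012))
c=cam('scene')
for x,y in [(t[0],t[1])]: print('scene: cowl mid proj',proj(c,[x,y,b+.006]), 'seen col',130+371.5/4)
print('chim top proj',proj(c,[.6303,-.112,.16]),'seen',130+380/4)
```

```text
[ 0.62787364 -0.11024609  0.21104475]
wrist cap far edge [ 0.63026515 -0.11021852  0.20434475] left [ 0.62456888 -0.13494822  0.20434475] right [ 0.62457536 -0.08425861  0.20434475]
scene: cowl mid proj (np.float64(223.45191333770592), np.float64(115.93119095303877)) seen col 222.875
chim top proj (np.float64(223.7572372207189), np.float64(129.59061038387648)) seen 225.0
```

All within about 1.5 mm, against 7 mm clearance. Nudge y by -1.2 mm and lower.

```bash
python3 -m crank '{"claw":[0.1,0.1,0.1,0.1,0.1,0.1,0.1,0.1],"delta_pos":[[0,-0.05,0.1],[0,-0.05,0.35],[0,-0.05,0.65],[0,-0.05,0.95],[0,-0.05,1.2],[0,-0.05,1.35],[0,-0.05,1.45],[0,-0.05,1.45]],"roll":[0,0,0,0,0,0,0,0]}'
python3 -m crank '{"claw":[0.1,0.1,0.1,0.1,0.1,0.1,0.1,0.1],"delta_pos":[[0,0,0.02],[0,0,0.04],[0,0,0.07],[0,0,0.1],[0,0,0.12],[0,0,0.12],[0,0,0.12],[0,0,0.12]],"roll":[0,0,0,0,0,0,0,0]}'
```

```text
time: 30.47
tool_pos: [0.6284, -0.1121, 0.174]
tool_rot: [3.141, -0.001, -3.141]
contact_force: [0.3, -0.6, -0.8]
opening: 0.0194
time: 31.13
tool_pos: [0.6287, -0.1122, 0.1719]
tool_rot: [3.142, 0.0, -3.141]
contact_force: [-0.6, 0.2, -0.4]
opening: 0.0194
```

```bash
python3 -m crank '{"claw":[0.1,0.1,0.1,0.1,0.1,0.1,0.1,0.1],"delta_pos":[[0,0,0.02],[0,0,0.03],[0,0,0.04],[0,0,0.04],[0,0,0.04],[0,0,0.04],[0,0,0.04],[0,0,0.04]],"roll":[0,0,0,0,0,0,0,0]}'
```

```text
time: 31.8
tool_pos: [0.6287, -0.1122, 0.1708]
tool_rot: [3.142, 0.0, -3.141]
contact_force: [-0.3, 0.3, -0.7]
opening: 0.0193
```

```bash
python3 -m crank '{"claw":[0.1,0.1,0.1,0.1,0.1,0.1,0.1,0.1],"delta_pos":[[0,0,0.01],[0,0,0.02],[0,0,0.03],[0,0,0.03],[0,0,0.03],[0,0,0.03],[0,0,0.03],[0,0,0.03]],"roll":[0,0,0,0,0,0,0,0]}'
```

```text
time: 32.47
tool_pos: [0.6289, -0.1122, 0.1707]
tool_rot: [-3.141, 0.001, -3.141]
contact_force: [-1.3, 0.5, 6.6]
opening: 0.0195
```

Contact (6.6 N) at tip z = 170.7 mm, exactly the predicted home height. Relax, open, rise straight up.

```bash
python3 -m crank '{"claw":[0.1,0.1,0.22,0.27,0.32,0.37,0.42,0.5],"delta_pos":[[0,0,-0.03],[0,0,-0.03],[0,0,-0.03],[0,0,-0.03],[0,0,-0.03],[0,0,-0.03],[0,0,-0.03],[0,0,-0.03]],"roll":[0,0,0,0,0,0,0,0]}'
python3 -m crank '{"claw":[0.6,0.6,0.6,0.6,0.6,0.6,0.6,0.6],"delta_pos":[[0,0,0],[0,0,0],[0,0,-0.3],[0,0,-0.8],[0,0,-1.4],[0,0,-2],[0,0,-2.6],[0,0,-2.8]],"roll":[0,0,0,0,0,0,0,0]}'
python3 -m crank '{"claw":[0.6,0.6,0.6,0.6,0.6,0.6,0.6,0.6],"delta_pos":[[0.4,0.2,0],[1.2,0.7,0],[2.1,1.2,0],[3,1.8,0],[4,2.4,0],[5,3,0],[6,3.6,0],[6,3.6,0]],"roll":[0,0,0,0,0,0,0,0]}'
python3 - <<'E'
from h import *
c=cam('scene','s14.png'); s=c['state'];print(s['tool_pos'],s['time'])
cv2.imwrite('pics/s14c.png',cv2.resize(c['color'][40:230,130:330],None,fx=4,fy=4*.75))
c=cam('scene'); cv2.imwrite('pics/s14d.png',cv2.resize(c['color'],None,fx=1.5,fy=1.5))
E
```

```text
time: 33.13
tool_pos: [0.6286, -0.1122, 0.1707]
tool_rot: [3.141, -0.0, -3.141]
contact_force: [-1.2, 0.5, 0.2]
opening: 0.0412
time: 33.8
tool_pos: [0.6295, -0.1124, 0.244]
tool_rot: [-3.14, 0.004, -3.141]
contact_force: [-0.2, 0.1, -0.1]
opening: 0.0549
time: 34.47
tool_pos: [0.4744, -0.0198, 0.2409]
tool_rot: [3.14, -0.003, -3.139]
contact_force: [0.9, 1.3, 0.6]
opening: 0.055
[ 0.47441201 -0.01983547  0.2408834 ] 34.4667
```

View pics/s14d.png

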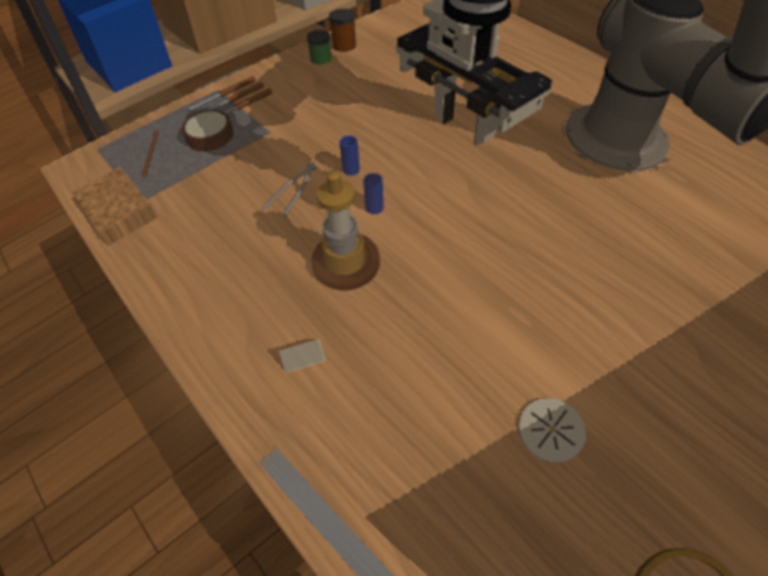

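View pics/s14c.png

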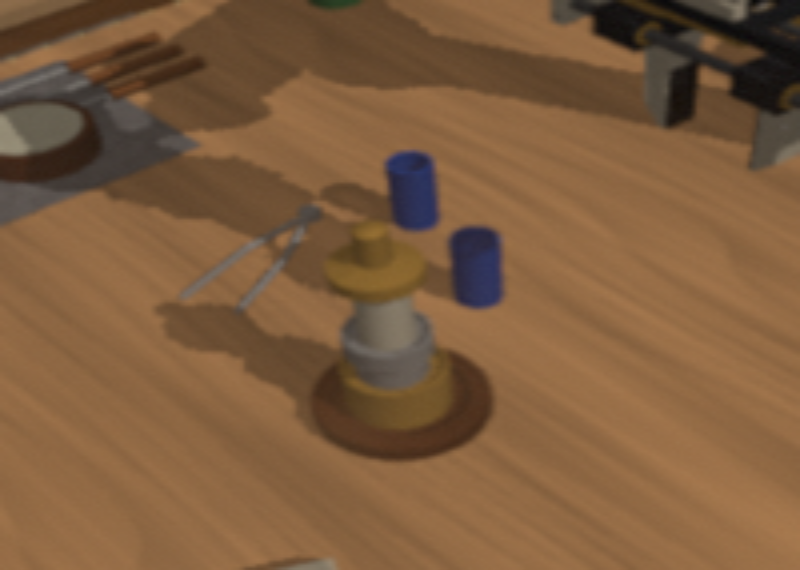

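The lamp stands complete and upright, cowl level over the glass (crop 375,268), gripper clear. A last check of positions and bystanders, then I hand in.

```bash
python3 -m crank '{"claw":[0.6,0.6,0.6,0.6,0.6,0.6,0.6,0.6],"delta_pos":[[0,0,0],[0,0,0],[0,0,0],[0,0,0],[0,0,0],[0,0,0],[0,0,0],[0,0,0]],"roll":[0,0,0,0,0,0,0,0]}'
python3 - <<'E'
from h import *
c=cam('scene')
print('pipe top expected',proj(c,[.6295,-.112,.2]),'seen',130+373/4,40+232/3)
print('cap edge L/R cols seen',130+325/4,130+425/4,'expected centre',proj(c,[.6295,-.112,.160]))
a=cv2.imread('pics/scene0.png').astype(int); b=c['color'].astype(int)
for n,(u,v,r) in {'dial':(368,286,24),'prism':(201,237,18)}.items(): print(n,np.abs(a-b)[v-r:v+r,u-r:u+r].mean())
E
```

```text
time: 35.23
tool_pos: [0.4787, -0.0223, 0.2407]
tool_rot: [3.141, -0.0, -3.141]
contact_force: [0.5, 0.6, 0.3]
opening: 0.0551
pipe top expected (np.float64(222.22009411774872), np.float64(115.2604233589515)) seen 223.25 117.33333333333333
cap edge L/R cols seen 211.25 236.25 expected centre (np.float64(224.0535330683454), np.float64(129.4117205673894))
dial 0.9615162037037037
prism 0.9308127572016461
```

```bash
python3 -c "
from cell import robot
print(robot.hand_in())"
```

```text
the job is handed in; nothing more can be done
None
```

I assembled the lamp in the walnut foot in the order asked (drum, gallery, white glass chimney, cowl), released every part, and handed it in at about 35 s. The hand-in gave no verdict, so the checks below are my own.

- **Seating:** each part met resistance or came to rest at its home height, to within about 0.5 mm of the figures given.
- **Final pictures:** the stack is upright and the gripper is well clear. The cowl's pipe is within about 2 pixels (roughly 3 mm) of where it should appear.
- **Glass:** it stood upright in every picture.
- **Bystanders:** the dial and prism images are unchanged from the start. I judged the dividers by eye only, and they look undisturbed.
- **Disagreements:** the overhead and wrist cameras differed by 2–4 mm in x for the foot, chimney and cowl. I used a value between the two, and the offset was well inside the fit clearances.

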